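# Gauge the brass cam gears and sort good from worn

### The arm

A 6-joint arm with a two-finger parallel gripper is mounted at the origin on the work surface. World frame = base frame: x ahead of the robot, y to its left, z up, the work surface at z = 0. Lengths are in m, angles in rad, forces in N, time in s.
With the tool pointing down it reaches from about 0.4 to 0.825 m from the base axis. Payload 7 kg.
Tool frame: the origin (TCP) lies on the centre line of the jaws, within the pads' length; the fingertips stand 22 mm ahead of it and the grasp point (between the pads) lies 3 mm ahead of it; z points along the fingers, y is the line along which they close (so a half turn about z gives the same grasp; the last joint's range is limited). The gripper opens to 88 mm and grips with 3 to 60 N. Pads are 19 mm wide; open, the fingers measure 130 mm over their backs; the gripper's body (78 mm by 193 mm) begins 47 mm behind the grasp point.
Start: joints at [1.454, 0.359, 0.012, 0, -1.224, -0.288], TCP at [0.266, 0.62, 0.249] pointing down, gripper open.
Joint ranges: [-3.07, 3.07], [-1.43, 2.12], [-1.02, 1.25], [-3.03, 1.67], [-3.05, -0], [-3.03, 3.03]. Speed limits (rad/s): [2.39, 2.39, 3.01, 3.14, 3.14, 3.14].

### API

Orientations are given as [roll, pitch, yaw] about the fixed x, y, z axes, in that order (R = Rz(yaw) Ry(pitch) Rx(roll)).
In Python, from station import arm gives the robot as it stands.
- The arm moves only by the tool arm_command, never from a script. Its argument "series" is one flat list of numbers, 7 for each row, row after row: the turn, a rotation vector about the tool's x, y, z each as a share of 90 degrees, from -1 to 1, then the shift along the tool's x, y, z each as a share of 0.1 m, from -1 to 1, then the opening, from 0 (shut) to 1 (fully open). A call has 1 to 8 rows; each row is the pose to reach, as a shift and turn from the pose commanded when the call began, along the tool's axes at that moment; what a row does not reach only later rows make up. A row lasts 1/8 s, in which the tool goes at most 62.5 mm and 10.7 degrees, less where a joint would pass 70% of its speed; a pose out of reach is approached as far as the arm can. A call with a number of a shift or a turn outside -1 to 1 is refused whole. A call with a gripper value outside its range is refused whole. The fingers move at their own pace and stop on an object; "force" is the grip in N (left out, the last holds). Time passes only in rows, so rows that repeat a pose let the fingers close. It gives the time, the measured TCP pose, the force, the opening and the grip force at its end, in the units of the state.
- arm.get_state(): the state, without advancing time (a new reading comes with each control period).
- arm.grab_frame(name): name is "side" or "top" or "wrist"; returns the picture (384x512x3 uint8, blue, green, red); there is no depth.
- arm.camera_model(name): a dict with "fovy" (degrees; the focal length in pixels is half the picture's height over the tangent of half this angle, whatever the lens; pixels are square), "cx", "cy" (the principal point, pixels), "pose" (4x4, takes a point from camera to world coordinates). Camera axes: x right, y down, z forward; pixel columns grow to the right and rows downward; lengths in m; the calibration is good to about 2 mm. A picture is of the moment at which its call begins: read the wrist's pose just before it. camera_model takes no time and is no camera call; for the wrist camera it gives the pose at the moment of the call.
- arm.job_done(): hands the job in; it is judged then, once.
The state is a dict: "t": time; "q": joint angles; "qd": joint speeds; "joint_efforts": joint torques, N m; "eef_pos": TCP position; "ee_rot": TCP orientation; "force": force on the tool from outside, world axes, zero at the start; "moment": the same for the moment, N m; "width": finger opening in m; "gripper_force": force on a finger pad.
Only numpy, scipy, OpenCV 4.12 (cv2) and the standard library are available. Lean on these libraries where they do the work, as an engineer would, in place of code of your own. Each camera call takes 0.05 s, during which the arm holds its last target. There are 200 camera calls.

### The job

Take the height gauge out of its slotted block and, working along the row of brass cam gears from the robot's left to its right, lower it over each one until both legs stand on the counter and the sprung foot rests on the hub: a good gear reads 34 mm high, a worn one 26 mm. Put the good gears in the tray with the round tag and the worn ones in the tray with the cross tag, each hub-up and flat on the tray floor, and slide the gauge back into its slot, fully home. Leave the other things on the counter where they are.

Things in the scene. Friction and masses are not known exactly. Their poses are not given: they have to be found in the camera images.
- gauge: Loose flat steel bridge gauge, 14 mm thick (x), 104 mm long (y), 127 mm tall, 0.33 kg; starts upright in the block's slot. Origin midway between its legs at sole level, z up. Legs 14 x 14 mm at y = -45 and 45 mm, 76 mm clear between; crossbar z 61 to 81 mm; wooden handle 16 (x) by 36 mm (y), z 81 to 127 mm. A pointer on its +x face rises to the lower mark for worn, the upper for good.
- gauge_handle (a point): Point on the gauge's vertical mid-line in the handle, 108 mm above the soles.
- gauge_foot (a joint): Upward travel of the sprung foot, m: 0 hanging free (underside 16 mm above sole level), at most 0.028. With both soles on the counter over a part standing on the counter, part height = 16 mm + travel. The spring pushes down with 0.6 N at 0 and 0.06 N more per mm; the foot drops back when lifted off.
- foot_tip (a point): Centre of the underside of the sprung foot (a brass block 12 mm in gauge x, 24 mm in gauge y, 6 mm high).
- block: Fixed wooden holder block, 64 mm (x) by 150 mm (y), 44 mm high; origin at the centre of its underside. A straight slot in its top, centred, runs along its y: 19 mm wide, 112 mm long, 38 mm deep (floor 6 mm above the counter). The gauge stands in it on its soles, lengthwise, either way round.
- slot_floor (a point): Centre of the slot's floor, 6 mm above the block's underside; with the gauge home its origin is here.
- tray_pass: Fixed open wooden tray for good gears, 140 x 140 mm outside, 16 mm high, walls and floor 5 mm thick, room for four gears two by two. Origin under its centre. A lug 42 x 50 mm, 16 mm high, on its -x side bears a white enamel tag: a round disc. One tray stands at each end of the row; which is on which side varies.
- tray_reject: Fixed tray exactly like tray_pass, but its white enamel tag is an X-shaped cross: the tray for worn gears.
- tray_pass_floor (a point): Centre of the inner floor of tray_pass, 5 mm above the counter.
- tray_reject_floor (a point): Centre of the inner floor of tray_reject, 5 mm above the counter.
- gear_a: Loose brass cam gear, about 0.18 kg; if present, leftmost (largest y) of the four places of the row at the start. Toothed disc 48 mm across, 10 mm high; low cam up to 13 mm; round central hub 26 mm across up to the full height, either 34 mm (good) or 26 mm (worn): the gauge tells. Origin: centre of its underside, z up.
- gear_b: Loose brass cam gear, about 0.18 kg; if present, leftmost (largest y) of the four places of the row at the start. Toothed disc 48 mm across, 10 mm high; low cam up to 13 mm; round central hub 26 mm across up to the full height, either 34 mm (good) or 26 mm (worn): the gauge tells. Origin: centre of its underside, z up.
- gear_c: Loose brass cam gear, about 0.18 kg; if present, second from the left of the four places of the row at the start. Toothed disc 48 mm across, 10 mm high; low cam up to 13 mm; round central hub 26 mm across up to the full height, either 34 mm (good) or 26 mm (worn): the gauge tells. Origin: centre of its underside, z up.
- gear_d: Loose brass cam gear, about 0.18 kg; if present, second from the left of the four places of the row at the start. Toothed disc 48 mm across, 10 mm high; low cam up to 13 mm; round central hub 26 mm across up to the full height, either 34 mm (good) or 26 mm (worn): the gauge tells. Origin: centre of its underside, z up.
- gear_e: Loose brass cam gear, about 0.18 kg; if present, third from the left of the four places of the row at the start. Toothed disc 48 mm across, 10 mm high; low cam up to 13 mm; round central hub 26 mm across up to the full height, either 34 mm (good) or 26 mm (worn): the gauge tells. Origin: centre of its underside, z up.
- gear_f: Loose brass cam gear, about 0.18 kg; if present, rightmost of the four places of the row at the start. Toothed disc 48 mm across, 10 mm high; low cam up to 13 mm; round central hub 26 mm across up to the full height, either 34 mm (good) or 26 mm (worn): the gauge tells. Origin: centre of its underside, z up.
- lamp_socket_1: White porcelain lamp socket, 48 mm wide, 48 mm tall, loose, to be left alone; origin under its centre.
- lamp_socket_2: Second lamp socket like the first.
- strip_holder: Amber plastic title-strip holder, 150 mm long (its y), 30 mm wide, 17 mm high, loose, to be left alone; origin under its centre.
- grille_corner: Chrome grille corner piece, an L of 90 mm arms, 22 mm high, loose, to be left alone.
Mind the look-alikes: they are no part of the job. Leave any blue, grey or purple look-alike of the gear_b alone.

How it is judged:
By the outcome, as a careful person would: the job done as asked, in the order asked, and still so for the second after the job is handed in, with the robot touching nothing.
Of gear_a, gear_b only 1 to 1 are there at a start; the rules pass over those that are not, and their reading is None.
Of gear_c, gear_d only 1 to 1 are there at a start; the rules pass over those that are not, and their reading is None.
Of gear_e, gear_f only 1 to 2 are there at a start; the rules pass over those that are not, and their reading is None.
At some moment in a run one of gear_a, gear_b, gear_c, gear_d, gear_e, gear_f may be knocked a few centimetres aside while the robot is not near it.
It also fails if it takes over 210 s, if anything falls off the work surface, if the arm or the gripper's body presses on something with over 40 N, if the wrist force passes 120 N, or if a joint passes its speed limit or range.

## Working session

There is one attempt and no reset: what is moved stays moved. The work goes in short steps, Python scripts to look and compute and a tool call to move; the robot and the scene stay as the last step left them, time stands still between calls to the robot, and variables do not carry over. Pictures are saved under pics/ and viewed, at most 14 in all, crops included, and the job is handed in when it is done.

Besides the shell and the picture viewer there is one more tool, called after ">>>" as name(argument=value, ...), one argument or row to a line, values as JSON. arm_command: Moves the arm, as the interface text tells. Its arguments: {"type":"object","properties":{"series":{"type":"array"},"force":{"type":"number"}},"required":["series"]}

```bash
ls; mkdir -p pics
python3 - <<'E'
from station import arm
import cv2,numpy as np
s=arm.get_state();print(s)
for n in("top","side","wrist"):
    m=arm.camera_model(n);print(n,m["fovy"],m["cx"],m["cy"],np.round(m["pose"],4).tolist())
    cv2.imwrite(f"pics/{n}0.png",arm.grab_frame(n))
E
```

```text
pics
{'t': 0.0, 'q': array([ 1.45411278e+00,  3.59401278e-01,  1.10614162e-02, -3.77349747e-04,
       -1.22410987e+00, -2.88092790e-01]), 'qd': array([-0.0011875 , -0.00057105, -0.00146787,  0.00131297,  0.00034303,
       -0.00044312]), 'joint_efforts': array([ 2.06682082e-03, -5.82715774e+01,  2.93042654e+01,  6.99708447e+00,
        6.80234531e-03, -1.40121192e-04]), 'eef_pos': array([0.2656624 , 0.62002205, 0.24760957]), 'ee_rot': array([ 3.13990660e+00, -1.29708556e-04, -4.04904739e-01]), 'force': array([ 0.02429655, -0.39239728,  0.52322001]), 'moment': array([-0.03305098,  0.03010081,  0.01143528]), 'gripper_force': 0.0, 'width': 0.08747708394044526}
top 57.326165325875735 257.4133547850173 196.62743185942577 [[0.0119, -0.9925, 0.1214, 0.4963], [-0.9996, -0.0151, -0.0253, 0.0183], [0.027, -0.121, -0.9923, 0.9244], [0.0, 0.0, 0.0, 1.0]]
side 49.296231967487074 259.77202314897374 193.3722521173718 [[0.7161, -0.5244, 0.4606, 0.0161], [-0.6978, -0.5529, 0.4554, -0.5721], [0.0159, -0.6475, -0.7619, 1.0905], [0.0, 0.0, 0.0, 1.0]]
wrist 67.27438494412664 257.7532913885566 190.24799733256944 [[-0.393, -0.887, -0.2423, 0.3316], [-0.9195, 0.3798, 0.1011, 0.5923], [0.0023, 0.2626, -0.9649, 0.3842], [0.0, 0.0, 0.0, 1.0]]
```

View pics/top0.png

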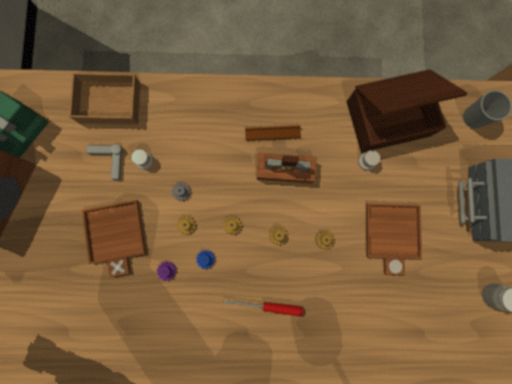

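View pics/side0.png

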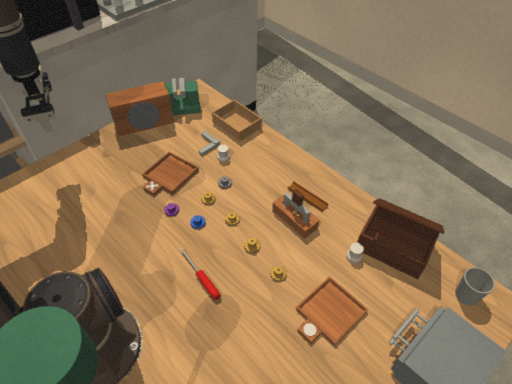

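The top view shows the cross tray on the left at (115,232) and the round-tag tray on the right at (393,235). There are four brass gears at about (187,225), (232,225), (278,234) and (325,239). The block with the gauge is at (287,168). The blue, purple and grey look-alikes are also visible.

```bash
cat > h.py <<'E'
from station import arm
import cv2,numpy as np
def K(m,h=384):
    f=h/2/np.tan(np.radians(m["fovy"])/2);return np.array([[f,0,m["cx"]],[0,f,m["cy"]],[0,0,1]])
def ray(m,u,v):
    P=np.array(m["pose"]);return P[:3,3],P[:3,:3]@np.linalg.inv(K(m))@np.array([u,v,1.])
def plane(m,u,v,z):
    o,d=ray(m,u,v);return (o+d*(z-o[2])/d[2])
def proj(m,p):
    P=np.array(m["pose"]);c=K(m)@P[:3,:3].T@(np.array(p)-P[:3,3]);return c[:2]/c[2]
def tri(ms,uv):
    A=np.zeros((3,3));b=np.zeros(3)
    for m,(u,v) in zip(ms,uv):
        o,d=ray(m,u,v);d/=np.linalg.norm(d);Q=np.eye(3)-np.outer(d,d);A+=Q;b+=Q@o
    return np.linalg.solve(A,b)
def brass(im,amin=60):
    h=cv2.cvtColor(im,cv2.COLOR_BGR2HSV)
    k=cv2.inRange(h,(20,120,70),(32,255,255))
    n,l,s,c=cv2.connectedComponentsWithStats(k)
    return [(s[i,4],c[i],s[i,:4]) for i in range(1,n) if s[i,4]>amin],k
def cam(n):
    m=arm.camera_model(n);return arm.grab_frame(n),m
E
python3 - <<'E'
from h import *
np.set_printoptions(precision=4,suppress=True)
for n in("top","side"):
    im=cv2.imread(f"pics/{n}0.png");m=arm.camera_model(n)
    for a,c,b in brass(im)[0]: print(n,a,c,b,plane(m,*c,.01))
m=arm.camera_model("top");im=cv2.imread("pics/top0.png")
h=cv2.cvtColor(im,cv2.COLOR_BGR2HSV)
for p in((115,240),(393,225),(270,178),(310,178),(200,120)):print(p,h[p[1],p[0]])
k=cv2.inRange(h,(0,110,40),(13,255,190));k[300:]=0
for c in cv2.findContours(k,0,2)[0]:
    if cv2.contourArea(c)>300:
        r=cv2.minAreaRect(c);print(r,plane(m,*r[0],.016),plane(m,*r[0],.044))
a=cv2.resize(im[135:200,240:335],None,fx=6,fy=6,interpolation=2)
s=cv2.imread("pics/side0.png");b=cv2.resize(s[175:240,260:340],None,fx=6,fy=6,interpolation=2)
cv2.imwrite("pics/z0.png",cv2.resize(np.hstack([a[:390],b[:390]]),None,fx=.75,fy=.75))
E
```

```text
top 64 [231.0781 226.9688] [224 221  16  12] [0.5279 0.0622 0.01  ]
(115, 240) [ 12 171 122]
(393, 225) [ 13 176 123]
(270, 178) [ 11 173  87]
(310, 178) [ 13 182 101]
(200, 120) [ 16 139 160]
((393.5, 239.0), (72.0, 55.0), 90.0) [ 0.502  -0.3595  0.016 ] [ 0.5018 -0.3479  0.044 ]
((114.31793212890625, 239.93470764160156), (72.40275573730469, 57.891326904296875), 81.11934661865234) [0.4911 0.3573 0.016 ] [0.4912 0.3469 0.044 ]
((286.2994689941406, 167.80709838867188), (58.70756912231445, 27.07387924194336), 4.085616588592529) [ 0.6852 -0.0802  0.016 ] [ 0.6794 -0.0772  0.044 ]
((11.241382598876953, 173.89654541015625), (37.139068603515625, 37.139068603515625), 21.801406860351562) [0.6568 0.6305 0.016 ] [0.6518 0.6116 0.044 ]
((272.882568359375, 132.7693328857422), (12.035972595214844, 53.82024383544922), 86.98721313476562) [ 0.7797 -0.0442  0.016 ] [ 0.771  -0.0422  0.044 ]
((410.3414611816406, 105.42683410644531), (62.71903991699219, 114.47271728515625), 77.90524291992188) [ 0.8641 -0.4187  0.016 ] [ 0.8528 -0.4053  0.044 ]
```

View pics/z0.png

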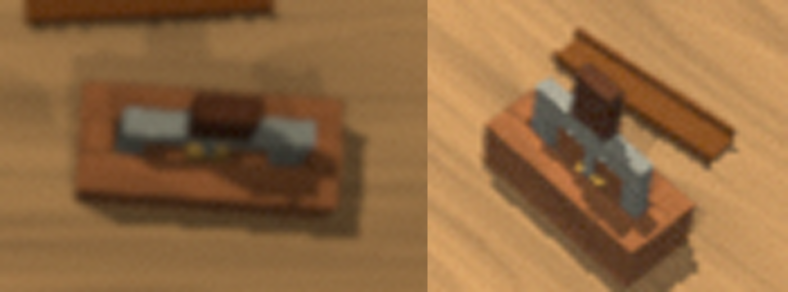

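The crop shows the gauge lengthwise in the slot, roughly along y, with no pointer seen on the robot-facing side. I'll turn to yaw 0 and travel to above the block.

>>> arm_command(
  series=[0,0,-0.258,0,0,-0.4,1,0,0,-0.258,0,0,-0.4,1,0,0,-0.258,0,0,-0.4,1,0,0,-0.258,0,0,-0.4,1],
)

```text
t: 0.65
eef_pos: [0.2657, 0.62, 0.2877]
ee_rot: [3.14, 0.0, -0.003]
force: [-0.9, 0.2, -0.1]
width: 0.0872
gripper_force: 0.0
```

>>> arm_command(
  series=[0,0,0,0.55,1,0,1,0,0,0,0.55,1,0,1,0,0,0,0.55,1,0,1],
)

```text
t: 1.02
eef_pos: [0.3222, 0.5176, 0.2889]
ee_rot: [3.141, 0.0, -0.005]
force: [0.6, 1.1, -0.5]
width: 0.0873
gripper_force: 0.0
```

>>> arm_command(
  series=[0,0,0,0.55,1,0,1,0,0,0,0.55,1,0,1,0,0,0,0.55,1,0,1],
)

```text
t: 1.4
eef_pos: [0.3769, 0.4183, 0.2886]
ee_rot: [3.141, 0.0, -0.005]
force: [0.0, 0.7, 0.2]
width: 0.0875
gripper_force: 0.0
```

>>> arm_command(
  series=[0,0,0,0.55,1,0,1,0,0,0,0.55,1,0,1,0,0,0,0.55,1,0,1],
)

```text
t: 1.78
eef_pos: [0.4318, 0.3189, 0.2884]
ee_rot: [3.141, 0.0, -0.004]
force: [0.1, 0.8, 0.9]
width: 0.0877
gripper_force: 0.0
```

>>> arm_command(
  series=[0,0,0,0.55,1,0,1,0,0,0,0.55,1,0,1,0,0,0,0.55,1,0,1],
)

```text
t: 2.15
eef_pos: [0.4869, 0.2194, 0.2881]
ee_rot: [3.141, 0.001, -0.004]
force: [-0.1, -0.2, 0.3]
width: 0.0878
gripper_force: 0.0
```

Run:
```python
from h import *
np.set_printoptions(precision=4,suppress=True)
s=arm.get_state();print(s["t"],s["eef_pos"],s["ee_rot"],s["q"])
im,m=cam("wrist");cv2.imwrite("pics/w1.png",im)
```

```text
2.15 [0.4869 0.2194 0.2881] [ 3.1409  0.0005 -0.0038] [ 0.7907  0.1018 -0.2348  0.0001 -1.235   0.7763]
```

View pics/w1.png

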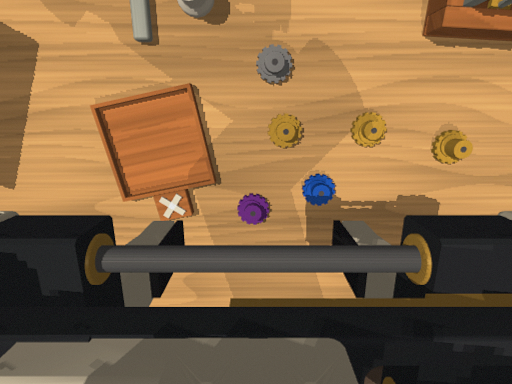

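The wrist view shows the left tray with its cross tag at (172,206). It also shows brass gears at (286,130), (369,128) and (453,147), and the look-alikes. Image up is +x. On to the block.

>>> arm_command(
  series=[0,0,0,0.45,1,0,1,0,0,0,0.45,1,0,1,0,0,0,0.45,1,0,1],
)

```text
t: 2.58
eef_pos: [0.5317, 0.1202, 0.2881]
ee_rot: [3.141, 0.001, -0.002]
force: [-0.7, 0.8, -0.1]
width: 0.0878
gripper_force: 0.0
```

>>> arm_command(
  series=[0,0,0,0.45,1,0,1,0,0,0,0.45,1,0,1,0,0,0,0.45,1,0,1],
)

```text
t: 2.95
eef_pos: [0.577, 0.0204, 0.2878]
ee_rot: [3.141, 0.001, -0.002]
force: [-0.3, 0.5, -0.5]
width: 0.0878
gripper_force: 0.0
```

>>> arm_command(
  series=[0,0,0,0.45,1,0,1,0,0,0,0.45,1,0,1,0,0,0,0.45,1,0,1,0,0,0,0.45,1,0,1],
)

```text
t: 3.45
eef_pos: [0.6212, -0.0775, 0.2882]
ee_rot: [-3.141, 0.001, 0.001]
force: [-0.3, 0.3, 0.2]
width: 0.0877
gripper_force: 0.0
```

Run:
```python
from h import *
np.set_printoptions(precision=4,suppress=True)
s=arm.get_state();print(s["t"],s["eef_pos"],s["ee_rot"],s["q"])
im,m=cam("wrist");cv2.imwrite("pics/w2.png",im)
print(proj(m,[.68,-.08,.05]),proj(m,[.68,-.08,.13]))
```

```text
3.45 [ 0.6212 -0.0775  0.2882] [-3.1412  0.0005  0.0012] [ 0.187   0.2573 -0.0412 -0.0005 -1.2728  1.3851]
[259.4673 121.9325] [259.9586 124.7608]
```

View pics/w2.png

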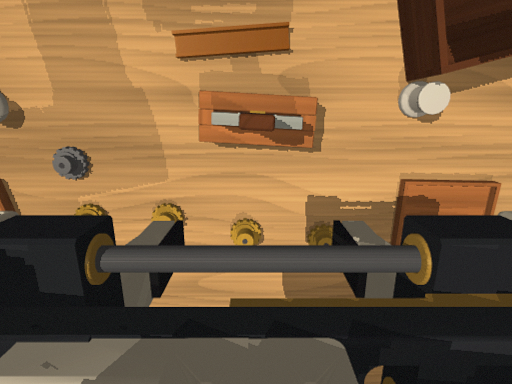

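The wrist view shows the gauge from above, with the handle at (257,121), crossbar ends at (212,117) and (303,123), and a brass bit on the +x side.

Run:
```python
from h import *
np.set_printoptions(precision=4,suppress=True)
im=cv2.imread("pics/w2.png");m=arm.camera_model("wrist")
h=cv2.cvtColor(im,cv2.COLOR_BGR2HSV)
print(h[118,225],h[123,258],h[123,290],h[95,230],h[140,230])
k=cv2.inRange(h,(0,0,110),(180,70,255))[95:150,195:330]
ys,xs=np.nonzero(k);pts=np.c_[xs+195,ys+95].astype(np.float32)
r=cv2.minAreaRect(pts);print("bar",len(xs),r);b=cv2.boxPoints(r);W=np.array([plane(m,*p,.087) for p in b]);print(W,W.mean(0))
k=cv2.inRange(h,(0,90,10),(20,255,85))[95:145,195:315]
n,l,s,c=cv2.connectedComponentsWithStats(k)
for i in range(1,n):
    if s[i,4]>80: 
        q=c[i]+[195,95];print("dark",s[i],q,plane(m,*q,.133))
k=cv2.inRange(h,(5,120,60),(14,255,255))[85:160,190:330]
for c in cv2.findContours(k,0,2)[0]:
    if cv2.contourArea(c)>400:
        r=cv2.minAreaRect((c+[190,85]).astype(np.float32));B=np.array([plane(m,*p,.044) for p in cv2.boxPoints(r)]);print("blk",r,B,B.mean(0))
cv2.imwrite("pics/z2.png",cv2.resize(im[80:160,190:330],None,fx=5,fy=5,interpolation=2))
```

```text
[ 26  29 173] [ 12 176 106] [ 27  31 163] [ 13 175 173] [ 13 177 169]
bar 582 ((256.8966064453125, 119.78387451171875), (90.54364013671875, 13.643760681152344), 3.3177809715270996)
[[ 0.6788 -0.0246  0.087 ]
 [ 0.6938 -0.0261  0.087 ]
 [ 0.6884 -0.1283  0.087 ]
 [ 0.6732 -0.1281  0.087 ]] [ 0.6836 -0.0768  0.087 ]
dark [ 19  15  87  21 204] [258.9804 116.7206] [ 0.6878 -0.0788  0.133 ]
blk ((256.74139404296875, 118.89656066894531), (118.55976867675781, 51.61665725708008), 3.3664603233337402) [[ 0.655   0.003   0.044 ]
 [ 0.7188 -0.0042  0.044 ]
 [ 0.711  -0.1526  0.044 ]
 [ 0.6464 -0.1523  0.044 ]] [ 0.6828 -0.0765  0.044 ]
```

View pics/z2.png

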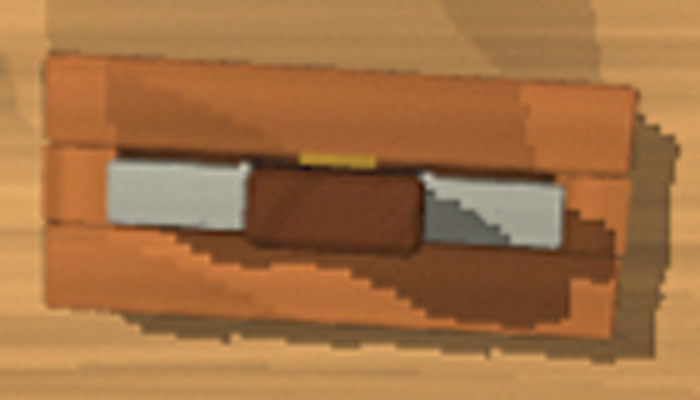

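>>> arm_command(
  series=[0,0,0.035,0.62,0,0,1,0,0,0.035,0.62,0,0.5,1,0,0,0.035,0.62,0,1,1,0,0,0.035,0.62,0,1,1],
)

```text
t: 4.0
eef_pos: [0.6806, -0.0776, 0.1847]
ee_rot: [3.141, 0.008, -0.053]
force: [-0.4, -0.4, 0.5]
width: 0.0875
gripper_force: 0.0
```

>>> arm_command(
  series=[0,0,0,0,0,0.3,1,0,0,0,0,0,0.5,1,0,0,0,0,0,0.71,1,0,0,0,0,0,0.71,1],
)

```text
t: 4.5
eef_pos: [0.6835, -0.0784, 0.1189]
ee_rot: [3.141, -0.0, -0.053]
force: [0.1, 0.2, 0.2]
width: 0.0878
gripper_force: 0.0
```

Run:
```python
from h import *
np.set_printoptions(precision=4,suppress=True)
s=arm.get_state();print(s["t"],s["eef_pos"],s["ee_rot"],s["force"])
a,_=cam("wrist");b,_=cam("top")
cv2.imwrite("pics/w3.png",np.hstack([a[150:,90:420],cv2.resize(b[130:207,230:362],None,fx=3.04,fy=3.04)[:234]]))
```

```text
4.5 [ 0.6835 -0.0784  0.1189] [ 3.1414 -0.0004 -0.0533] [0.0732 0.2133 0.2018]
```

View pics/w3.png

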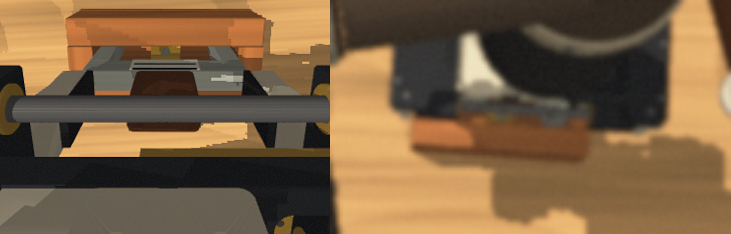

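The handle sits between the fingers, and the +x face with the reading marks is in the wrist view. Closing and lifting.

>>> arm_command(
  series=[0,0,0,0,0,0,0.3,0,0,0,0,0,0,0.3,0,0,0,0,0,0,0.3,0,0,0,0,0,0,0.3,0,0,0,0,0,0,0.3,0,0,0,0,0,0,0.3],
  force=40,
)

```text
t: 5.35
eef_pos: [0.6832, -0.0792, 0.1175]
ee_rot: [-3.141, 0.0, -0.055]
force: [-0.3, 0.6, -0.5]
width: 0.0356
gripper_force: 40.0
```

>>> arm_command(
  series=[0,0,0,0,0,-0.2,0.3,0,0,0,0,0,-0.4,0.3,0,0,0,0,0,-0.6,0.3,0,0,0,0,0,-0.9,0.3,0,0,0,0,0,-0.9,0.3],
)

```text
t: 5.98
eef_pos: [0.6842, -0.0794, 0.2096]
ee_rot: [-3.141, -0.004, -0.054]
force: [-0.2, -0.6, -3.4]
width: 0.0358
gripper_force: 40.0
```

Run:
```python
from h import *
np.set_printoptions(precision=4,suppress=True)
s=arm.get_state();print(s["t"],s["eef_pos"],s["ee_rot"],s["force"])
a,m=cam("wrist");cv2.imwrite("pics/w4.png",a);b,mt=cam("top");cv2.imwrite("pics/t4.png",b)
side,ms=cam("side");cv2.imwrite("pics/s4.png",side)
h=cv2.cvtColor(b,cv2.COLOR_BGR2HSV)
for n,I,M in(("top",b,mt),("side",side,ms)):
  h=cv2.cvtColor(I,cv2.COLOR_BGR2HSV);k=cv2.inRange(h,(20,130,60),(34,255,255));k=cv2.morphologyEx(k,cv2.MORPH_CLOSE,np.ones((5,5)))
  nn,l,st,c=cv2.connectedComponentsWithStats(k)
  for i in range(1,nn):
    if st[i,4]>60: print(n,st[i],c[i],plane(M,*c[i],.012))
H=cv2.resize(a[120:320,130:390],None,fx=1.5,fy=1.5)
S=cv2.resize(side[130:300,150:330],None,fx=300/170,fy=300/170)[:300]
cv2.imwrite("pics/z4.png",np.hstack([H[:300],S]))
```

```text
5.975 [ 0.6842 -0.0794  0.2096] [-3.1412 -0.0037 -0.0544] [-0.2164 -0.6339 -3.4376]
top [270 229  16  14 155] [277.1548 235.7613] [ 0.5067 -0.0573  0.012 ]
top [317 232  15  16 162] [324.1852 238.9938] [ 0.4999 -0.1795  0.012 ]
side [202 192  12  12  88] [207.5    198.2727] [0.5264 0.1774 0.012 ]
side [225 213  14  12 107] [231.7664 217.8598] [0.5305 0.0605 0.012 ]
side [245 238  14  14 137] [251.4964 245.0146] [ 0.505  -0.0586  0.012 ]
side [272 267  14  14 133] [277.7068 272.4887] [ 0.4947 -0.1804  0.012 ]
```

View pics/z4.png

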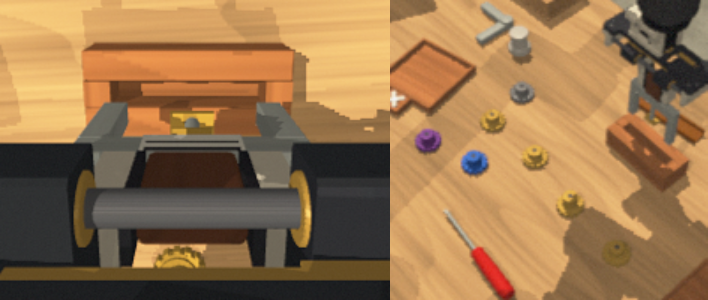

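The gauge is held and lifted clear, with about 3.4 N of added weight. Heading to gear 1, the leftmost at about (0.527, 0.178).

>>> arm_command(
  series=[0,0,-0.034,0,0,-0.3,0.3,0,0,-0.034,-0.35,-0.43,-0.3,0.3,0,0,-0.034,-0.7,-0.86,-0.3,0.3,0,0,-0.034,-0.7,-0.86,-0.3,0.3],
)

```text
t: 6.62
eef_pos: [0.6154, 0.0127, 0.2365]
ee_rot: [-3.141, 0.002, 0.002]
force: [0.6, 0.2, -3.0]
width: 0.0358
gripper_force: 40.0
```

>>> arm_command(
  series=[0,0,0,-0.35,-0.43,0,0.3,0,0,0,-0.7,-0.86,0,0.3,0,0,0,-0.7,-0.86,0,0.3],
)

```text
t: 7.0
eef_pos: [0.546, 0.0982, 0.2368]
ee_rot: [-3.142, 0.002, 0.002]
force: [0.7, -1.1, -3.4]
width: 0.0357
gripper_force: 40.0
```

>>> arm_command(
  series=[0,0,0,-0.35,-0.43,0,0.3,0,0,0,-0.7,-0.86,0,0.3,0,0,0,-0.7,-0.86,0,0.3,0,0,0,-0.7,-0.86,0,0.3],
)

```text
t: 7.5
eef_pos: [0.4784, 0.1822, 0.2371]
ee_rot: [3.141, 0.001, -0.001]
force: [0.5, 0.9, -3.2]
width: 0.0358
gripper_force: 40.0
```

```bash
cat >> h.py <<'E'
def gears(name,z=.01,amin=100):
    s=arm.get_state();im,m=cam(name);h=cv2.cvtColor(im,cv2.COLOR_BGR2HSV)
    k=cv2.inRange(h,(20,130,45),(34,255,255))
    if name=="wrist":k[200:]=0
    k=cv2.morphologyEx(k,cv2.MORPH_CLOSE,np.ones((5,5)))
    out=[]
    for c in cv2.findContours(k,0,2)[0]:
        if cv2.contourArea(c)<amin: continue
        W=np.array([plane(m,*p[0],z)[:2] for p in c],np.float32)
        (x,y),r=cv2.minEnclosingCircle(W);out.append((round(x,4),round(y,4),round(r,4),len(c)))
    return im,m,s,out
E
python3 - <<'E'
from h import *
np.set_printoptions(precision=4,suppress=True)
for n in("wrist","top"):
    im,m,s,o=gears(n);print(n,s["eef_pos"],s["ee_rot"][2],o);cv2.imwrite(f"pics/g1{n}.png",im)
E
```

```text
wrist [0.4784 0.1822 0.2371] -0.000516166854030109 [(0.4405, 0.1812, 0.0186, 13), (0.5082, -0.0598, 0.0295, 59), (0.5327, 0.1808, 0.0237, 57), (0.5321, 0.0628, 0.0257, 64)]
top [0.4786 0.1818 0.237 ] -0.001576863282670482 [(0.4982, -0.1805, 0.0204, 27), (0.508, -0.0595, 0.0191, 28), (0.5309, 0.0604, 0.0205, 24), (0.5316, 0.1786, 0.0208, 30)]
```

View pics/g1wrist.png

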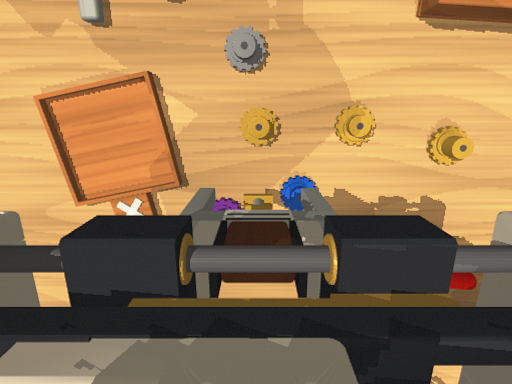

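Gear 1 is in the wrist view at (260,127), with the next gears at (355,125) and (450,146). I'll lower the gauge over gear 1 at (0.532, 0.180).

>>> arm_command(
  series=[0,0,0,0.54,0.02,0,0.3,0,0,0,0.54,0.02,0,0.3,0,0,0,0.54,0.02,0.4,0.3,0,0,0,0.54,0.02,0.7,0.3,0,0,0,0.54,0.02,1,0.3,0,0,0,0.54,0.02,1,0.3],
)

```text
t: 8.35
eef_pos: [0.5309, 0.1784, 0.1351]
ee_rot: [3.138, 0.005, -0.003]
force: [0.0, 0.5, -2.9]
width: 0.036
gripper_force: 40.0
```

>>> arm_command(
  series=[0,0,0,0,0,0.12,0.3,0,0,0,0,0,0.2,0.3,0,0,0,0,0,0.25,0.3,0,0,0,0,0,0.27,0.3,0,0,0,0,0,0.27,0.3],
)

```text
t: 8.98
eef_pos: [0.5325, 0.1806, 0.1114]
ee_rot: [-3.141, -0.001, -0.001]
force: [-0.6, -0.3, 2.9]
width: 0.0357
gripper_force: 40.0
```

```bash
cat > look.py <<'E'
import sys
from h import *
np.set_printoptions(precision=4,suppress=True)
s=arm.get_state();print(s["t"],s["eef_pos"],s["ee_rot"],s["force"])
a,m=cam("wrist");n=sys.argv[1];cv2.imwrite(f"pics/{n}.png",a);b,_=cam("side");cv2.imwrite(f"pics/{n}s.png",b)
cv2.imwrite(f"pics/z{n}.png",np.hstack([cv2.resize(a[150:300,170:350],None,fx=3,fy=3,interpolation=2),cv2.resize(b[150:300,170:290],None,fx=3,fy=3,interpolation=2)[:,:255]]))
E
python3 look.py m1
```

```text
8.975 [0.5325 0.1806 0.1114] [-3.1413 -0.001  -0.0006] [-0.6037 -0.2747  2.935 ]
```

View pics/zm1.png

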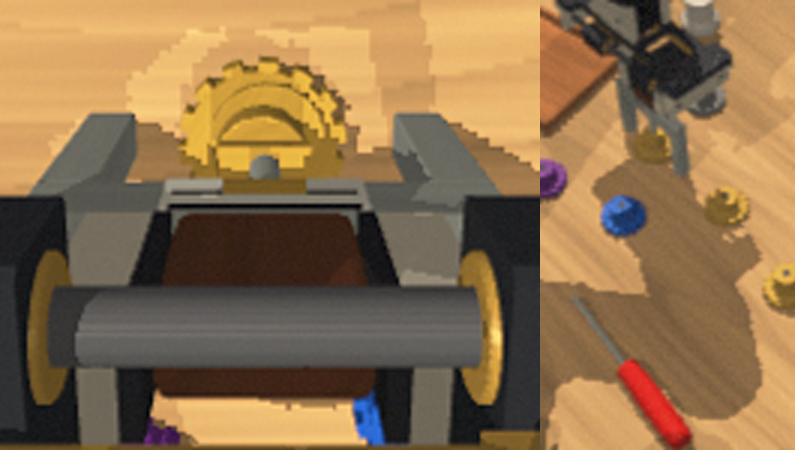

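Force went from -3 to +2.9 N, so the soles are standing on the counter over gear 1. The pointer knob is at (265,165) in the crop. I'll calibrate its row against height.

Run:
```python
from h import *
np.set_printoptions(precision=1,suppress=True)
s=arm.get_state();m=arm.camera_model("wrist");o=s["eef_pos"]-[0,0,.1115]
for x in(.007,.010,.014):
  print(x,[proj(m,o+[x,0,z])[1] for z in(.02,.04,.05,.06,.07,.08)])
print(proj(m,o+[.007,0,.081]),proj(m,o+[.007,0,.061]))
A=[cv2.resize(cv2.imread(f"pics/{n}.png")[180:225,215:303],None,fx=6,fy=6,interpolation=2) for n in("g1wrist","m1")]
cv2.imwrite("pics/cmp.png",np.vstack(A))
```

```text
0.007 [np.float64(193.19443279260474), np.float64(200.4005207465674), np.float64(204.50498313617473), np.float64(209.00876842361433), np.float64(213.97313150221703), np.float64(219.472530806808)]
0.01 [np.float64(189.66713266868365), np.float64(196.58545093075327), np.float64(200.5278299910497), np.float64(204.85528820207583), np.float64(209.62714248376483), np.float64(214.91555191708915)]
0.014 [np.float64(184.92739423909669), np.float64(191.45548119712913), np.float64(195.1778051927857), np.float64(199.265652220927), np.float64(203.77564245200645), np.float64(208.77672683011062)]
[257.2 220.1] [257.3 209.5]
```

View pics/cmp.png

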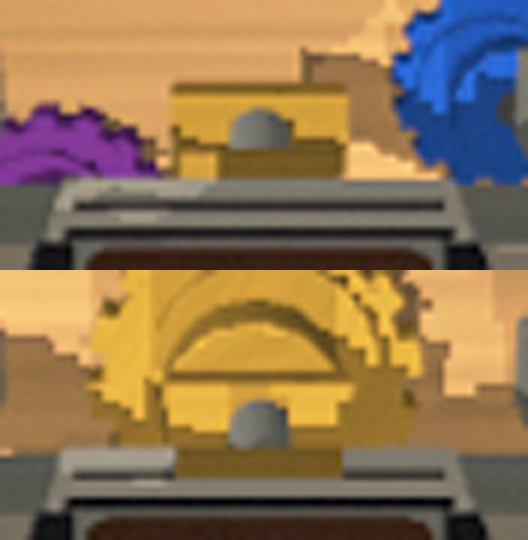

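The knob and foot rose about 3.5 rows (~10 mm), so gear 1 looks worn. I'll confirm by comparing with the others. On to gear 2.

>>> arm_command(
  series=[0,0,0,0,0,-0.3,0.3,0,0,0,0,0,-0.6,0.3,0,0,0,0,0.5,-0.6,0.3,0,0,0,0,1,-0.6,0.3,0,0,0,0,1,-0.6,0.3],
)

```text
t: 9.7
eef_pos: [0.531, 0.0777, 0.1702]
ee_rot: [3.141, 0.001, -0.004]
force: [-0.2, 0.5, -2.5]
width: 0.0355
gripper_force: 40.0
```

>>> arm_command(
  series=[0,0,0,-0.01,0.19,0,0.3,0,0,0,-0.01,0.19,0,0.3,0,0,0,-0.01,0.19,0.25,0.3,0,0,0,-0.01,0.19,0.45,0.3,0,0,0,-0.01,0.19,0.55,0.3,0,0,0,-0.01,0.19,0.6,0.3,0,0,0,-0.01,0.19,0.6,0.3,0,0,0,-0.01,0.19,0.6,0.3],
)

```text
t: 10.7
eef_pos: [0.5318, 0.0618, 0.1113]
ee_rot: [-3.141, -0.002, -0.001]
force: [0.3, 0.1, 0.7]
width: 0.0357
gripper_force: 40.0
```

```bash
python3 look.py m2
```

```text
10.7 [0.5318 0.0618 0.1113] [-3.1411 -0.0017 -0.0006] [0.3296 0.0535 0.6806]
```

>>> arm_command(
  series=[0,0,0,0,0,-0.3,0.3,0,0,0,0,0,-0.6,0.3,0,0,0,-0.12,0.5,-0.6,0.3,0,0,0,-0.23,1,-0.6,0.3,0,0,0,-0.23,1,-0.6,0.3],
)

```text
t: 11.42
eef_pos: [0.5062, -0.041, 0.1703]
ee_rot: [-3.142, 0.001, -0.005]
force: [0.7, -0.2, -3.2]
width: 0.0356
gripper_force: 40.0
```

Run:
```python
from h import *
for n in("wrist","top"):
    im,m,s,o=gears(n,amin=60);print(n,s["eef_pos"],s["force"],o)
A=[cv2.resize(cv2.imread(f"pics/{n}.png")[180:225,215:303],None,fx=6,fy=6,interpolation=2) for n in("m1","m2")]
cv2.imwrite("pics/cmp2.png",np.vstack(A))
```

```text
wrist [ 0.50616889 -0.04103663  0.17029982] [ 0.66681443 -0.19376509 -3.22184624] [(0.5007, -0.1791, 0.0254, 53), (0.5058, -0.0513, 0.0312, 71), (0.5333, 0.1792, 0.0276, 77), (0.5345, 0.061, 0.025, 60)]
top [ 0.50711032 -0.0398424   0.17043873] [ 0.04038859  0.71907796 -3.28988517] []
```

View pics/cmp2.png

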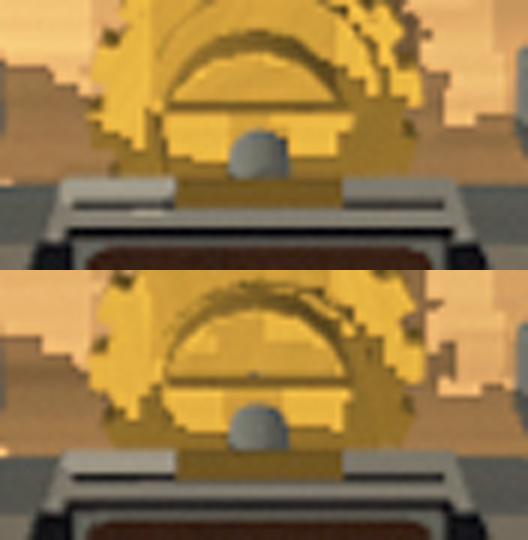

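Gear 2 reads the same as gear 1. On to gear 3.

>>> arm_command(
  series=[0,0,0,0,0.2,0,0.3,0,0,0,0,0.2,0,0.3,0,0,0,0,0.2,0.25,0.3,0,0,0,0,0.2,0.45,0.3,0,0,0,0,0.2,0.56,0.3,0,0,0,0,0.2,0.61,0.3,0,0,0,0,0.2,0.61,0.3,0,0,0,0,0.2,0.61,0.3],
)

```text
t: 12.52
eef_pos: [0.5094, -0.0578, 0.1111]
ee_rot: [-3.141, -0.003, 0.0]
force: [-1.2, 1.9, 6.1]
width: 0.0356
gripper_force: 40.0
```

```bash
python3 look.py m3
```

```text
12.525 [ 0.5094 -0.0578  0.1111] [-3.1413 -0.003   0.0001] [-1.2462  1.925   6.0508]
```

>>> arm_command(
  series=[0,0,0,0,0,-0.3,0.3,0,0,0,0,0,-0.61,0.3,0,0,0,-0.05,0.5,-0.61,0.3,0,0,0,-0.09,1,-0.61,0.3,0,0,0,-0.09,1,-0.61,0.3],
)

```text
t: 13.25
eef_pos: [0.4982, -0.1608, 0.1707]
ee_rot: [3.141, 0.0, -0.004]
force: [-1.2, 0.6, -3.2]
width: 0.0353
gripper_force: 40.0
```

Run:
```python
from h import *
for n in("wrist","top"):
    im,m,s,o=gears(n,amin=60);print(n,s["eef_pos"],s["force"],o)
```

```text
wrist [ 0.49824478 -0.16076954  0.17065211] [-1.21468052  0.62598165 -3.15974251] [(0.4962, -0.1727, 0.0316, 62), (0.5094, -0.0593, 0.0251, 75), (0.5334, 0.0596, 0.0275, 80)]
top [ 0.49847791 -0.15964345  0.17058784] [-0.38144999 -0.32123887 -2.33792739] []
```

>>> arm_command(
  series=[0,0,0,0,0.21,0,0.3,0,0,0,0,0.21,0,0.3,0,0,0,0,0.21,0.25,0.3,0,0,0,0,0.21,0.45,0.3,0,0,0,0,0.21,0.56,0.3,0,0,0,0,0.21,0.61,0.3,0,0,0,0,0.21,0.61,0.3,0,0,0,0,0.21,0.61,0.3],
)

```text
t: 14.35
eef_pos: [0.5001, -0.179, 0.111]
ee_rot: [3.142, -0.003, -0.0]
force: [-0.7, 4.8, 5.6]
width: 0.0356
gripper_force: 40.0
```

```bash
python3 look.py m4
python3 - <<'E'
from h import *
A=[cv2.resize(cv2.imread(f"pics/{n}.png")[180:225,215:303],None,fx=4.5,fy=4.5,interpolation=2) for n in("g1wrist","m1","m2","m3","m4")]
A.append(A[0]*0)
cv2.imwrite("pics/cmp3.png",np.hstack([np.vstack(A[:3]),np.vstack(A[3:])]))
E
```

```text
14.35 [ 0.5001 -0.179   0.111 ] [ 3.1415 -0.0029 -0.0001] [-0.6799  4.8074  5.6062]
```

View pics/cmp3.png

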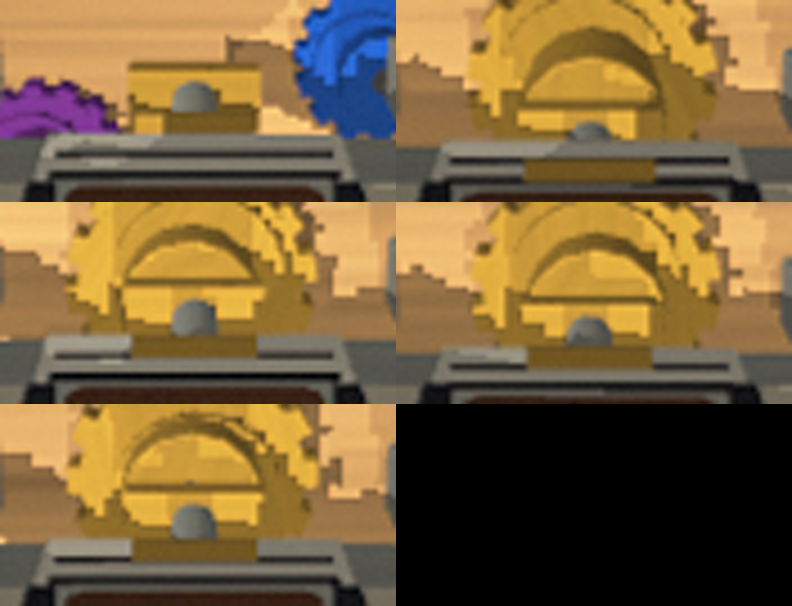

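m3 clearly shows the pointer at the upper mark; m1, m2 and m4 are at the lower mark. So gear 3 is good and gears 1, 2 and 4 are worn. Returning the gauge.

>>> arm_command(
  series=[0,0,0,0,0,-0.4,0.3,0,0,0,0,0,-0.8,0.3,0,0,0,0.45,-0.25,-1,0.3,0,0,0,0.9,-0.5,-1,0.3,0,0,0,0.9,-0.5,-1,0.3],
)

```text
t: 15.08
eef_pos: [0.5914, -0.1279, 0.2092]
ee_rot: [-3.142, -0.001, 0.001]
force: [-0.6, -0.9, -3.3]
width: 0.0358
gripper_force: 40.0
```

>>> arm_command(
  series=[0,0,0.035,0.45,-0.25,0,0.3,0,0,0.035,0.93,-0.5,0,0.3,0,0,0.035,0.93,-0.5,0,0.3,0,0,0.035,0.93,-0.5,0,0.3,0,0,0.035,0.93,-0.5,0,0.3],
)

```text
t: 15.7
eef_pos: [0.6809, -0.0803, 0.2097]
ee_rot: [3.142, 0.0, -0.057]
force: [0.1, 0.6, -3.6]
width: 0.0356
gripper_force: 40.0
```

Run:
```python
from h import *
np.set_printoptions(precision=4,suppress=True)
s=arm.get_state();print(s["t"],s["eef_pos"],s["ee_rot"],s["force"])
y=s["ee_rot"][2];c,n=np.cos(y),np.sin(y)
R=np.array([[c,n,0],[n,-c,0],[0,0,-1]])
print("shift",R.T@(np.array([.6832,-.0790,.1170])-s["eef_pos"])/.1,"turn",-(-.0545-y)/1.5708)
im,m=cam("wrist");cv2.imwrite("pics/w5.png",im)
```

```text
15.7 [ 0.6809 -0.0803  0.2097] [ 3.1415  0.0004 -0.0566] [ 0.0698  0.5523 -3.5517]
shift [ 0.0218 -0.0147  0.9272] turn -0.0013507208330597448
```

>>> arm_command(
  series=[0,0,0,0.02,-0.015,0,0.3,0,0,0,0.02,-0.015,0.2,0.3,0,0,0,0.02,-0.015,0.4,0.3,0,0,0,0.02,-0.015,0.5,0.3,0,0,0,0.02,-0.015,0.6,0.3,0,0,0,0.02,-0.015,0.7,0.3,0,0,0,0.02,-0.015,0.7,0.3],
)

```text
t: 16.62
eef_pos: [0.684, -0.0784, 0.139]
ee_rot: [3.141, 0.0, -0.056]
force: [0.2, 0.3, -2.6]
width: 0.0359
gripper_force: 40.0
```

Run:
```python
from h import *
np.set_printoptions(precision=4,suppress=True)
s=arm.get_state();print(s["t"],s["eef_pos"],s["ee_rot"],s["force"],s["moment"])
```

```text
16.625 [ 0.684  -0.0784  0.139 ] [ 3.1415  0.0004 -0.056 ] [ 0.2349  0.2604 -2.6202] [-0.0332 -0.0465  0.002 ]
```

The gauge is entering without side force. Going fully home.

>>> arm_command(
  series=[0,0,0,0,0,0.1,0.3,0,0,0,0,0,0.17,0.3,0,0,0,0,0,0.22,0.3,0,0,0,0,0,0.23,0.3,0,0,0,0,0,0.23,0.3],
)

```text
t: 17.25
eef_pos: [0.6841, -0.0784, 0.1171]
ee_rot: [3.141, -0.001, -0.056]
force: [-0.8, 0.4, 1.6]
width: 0.0359
gripper_force: 40.0
```

>>> arm_command(
  series=[0,0,0,0,0,0,0.8,0,0,0,0,0,0,1,0,0,0,0,0,0,1,0,0,0,0,0,0,1,0,0,0,0,0,0,1],
)

```text
t: 17.88
eef_pos: [0.684, -0.0784, 0.1165]
ee_rot: [-3.142, -0.0, -0.056]
force: [-0.7, -0.1, 0.4]
width: 0.0803
gripper_force: 0.0
```

>>> arm_command(
  series=[0,0,0,0,0,-0.3,1,0,0,0,0,0,-0.6,1,0,0,-0.035,-0.3,0,-1,1,0,0,-0.035,-0.6,0,-1,1,0,0,-0.035,-0.6,0,-1,1],
)

```text
t: 18.5
eef_pos: [0.6227, -0.0749, 0.2179]
ee_rot: [-3.141, -0.002, -0.001]
force: [0.7, -0.4, 0.0]
width: 0.0876
gripper_force: 0.0
```

Run:
```python
from h import *
np.set_printoptions(precision=4,suppress=True)
s=arm.get_state();print(s["t"],s["eef_pos"],s["ee_rot"],s["force"])
for n in("wrist","top"):
    im,m,s,o=gears(n,amin=60);print(n,o);cv2.imwrite(f"pics/b{n}.png",im)
im=cv2.imread("pics/bwrist.png");m=arm.camera_model("wrist");h=cv2.cvtColor(im,cv2.COLOR_BGR2HSV)
k=cv2.inRange(h,(0,0,110),(180,70,255));u,v=proj(m,[.683,-.077,.087]).astype(int);print(u,v)
k=k[v-25:v+25,u-70:u+70];ys,xs=np.nonzero(k);r=cv2.minAreaRect(np.c_[xs+u-70,ys+v-25].astype(np.float32));W=np.array([plane(m,*p,.087) for p in cv2.boxPoints(r)]);print(r,W,W.mean(0))
```

```text
18.5 [ 0.6227 -0.0749  0.2179] [-3.1409 -0.0015 -0.001 ] [ 0.6937 -0.4174  0.0247]
wrist []
top [(0.4996, -0.1798, 0.0206, 23), (0.5081, -0.0597, 0.0192, 27), (0.533, 0.0615, 0.0195, 25)]
259 126
((261.3519287109375, 126.6951675415039), (113.59788513183594, 16.90856170654297), 3.1449577808380127) [[ 0.6779 -0.0268  0.087 ]
 [ 0.6927 -0.0283  0.087 ]
 [ 0.6873 -0.13    0.087 ]
 [ 0.6723 -0.13    0.087 ]] [ 0.6826 -0.0788  0.087 ]
```

View pics/bwrist.png

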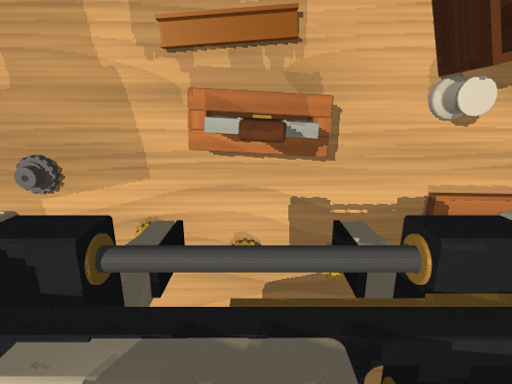

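The wrist view shows the gauge seated in the slot with its centre at (0.683,-0.079), as before. Next, view the left end to measure gear 1 and its tray numerically.

>>> arm_command(
  series=[0,0,0,-0.25,-0.42,-0.2,1,0,0,0,-0.5,-0.85,-0.2,1,0,0,0,-0.5,-0.85,-0.2,1],
)

```text
t: 18.98
eef_pos: [0.5738, 0.0122, 0.2367]
ee_rot: [-3.141, -0.0, 0.002]
force: [0.8, -0.4, -0.3]
width: 0.0877
gripper_force: 0.0
```

>>> arm_command(
  series=[0,0,0,-0.25,-0.42,0,1,0,0,0,-0.5,-0.85,0,1,0,0,0,-0.5,-0.85,0,1],
)

```text
t: 19.35
eef_pos: [0.524, 0.097, 0.2364]
ee_rot: [3.142, 0.0, 0.002]
force: [-0.5, -0.5, 0.4]
width: 0.0879
gripper_force: 0.0
```

>>> arm_command(
  series=[0,0,0,-0.25,-0.42,0,1,0,0,0,-0.5,-0.85,0,1,0,0,0,-0.5,-0.85,0,1,0,0,0,-0.5,-0.85,0,1],
)

```text
t: 19.85
eef_pos: [0.4751, 0.1799, 0.2363]
ee_rot: [3.141, 0.0, -0.001]
force: [0.3, 0.4, -0.4]
width: 0.0878
gripper_force: 0.0
```

```bash
cat >> h.py <<'E'
def tray(im,m,umin=0,umax=512,vmax=215):
    h=cv2.cvtColor(im,cv2.COLOR_BGR2HSV);k=cv2.inRange(h,(5,120,60),(14,255,255))
    k[vmax:]=0;k[:,:umin]=0;k[:,umax:]=0
    k=cv2.morphologyEx(k,cv2.MORPH_CLOSE,np.ones((7,7)))
    out=[]
    for c in cv2.findContours(k,0,2)[0]:
        if cv2.contourArea(c)<1500: continue
        W=np.array([plane(m,*p[0],.016)[:2] for p in c],np.float32)*1000
        e=cv2.approxPolyDP(W.reshape(-1,1,2),7,True)[:,0]/1000
        out.append(e)
    return out
E
python3 - <<'E'
from h import *
np.set_printoptions(precision=4,suppress=True)
for n in("wrist","top"):
    im,m,s,o=gears(n,amin=60);print(n,s["t"],s["eef_pos"],o);cv2.imwrite(f"pics/c{n}.png",im)
    for e in tray(im,m,0,512,215 if n=="wrist" else 290): print(e.tolist())
E
```

```text
wrist 19.85 [0.4751 0.1799 0.2363] [(0.5093, -0.0596, 0.0291, 64), (0.5324, 0.181, 0.0236, 59), (0.5337, 0.0627, 0.0244, 58)]
[[0.5894339680671692, 0.2988553047180176], [0.5947851538658142, 0.3155606687068939], [0.5675156116485596, 0.44621238112449646], [0.43220850825309753, 0.41862952709198], [0.4376123547554016, 0.3738599419593811], [0.4170728921890259, 0.36882761120796204], [0.417068213224411, 0.3570466935634613], [0.4308253526687622, 0.35404837131500244], [0.434896320104599, 0.3380330204963684], [0.42259520292282104, 0.33549609780311584], [0.4170509874820709, 0.31384047865867615], [0.45096591114997864, 0.3183371424674988], [0.46277692914009094, 0.27785947918891907]]
[[0.6635408401489258, 0.007270187605172396], [0.6509997844696045, 0.006555145140737295], [0.6451758742332458, -0.10034748166799545], [0.6636006832122803, -0.09608171880245209]]
top 19.9 [0.4751 0.1795 0.2362] [(0.4986, -0.181, 0.0204, 28), (0.5087, -0.0588, 0.0194, 28), (0.533, 0.06, 0.0199, 26), (0.5306, 0.1786, 0.0212, 19)]
[[0.5949590802192688, -0.29260629415512085], [0.46021968126296997, -0.2864868640899658], [0.4
[... 558 characters left out ...]
60136414], [0.8813155889511108, -0.2507432997226715], [0.8818879723548889, -0.275414377450943], [0.7622217535972595, -0.302386075258255], [0.7515784502029419, -0.3210134208202362], [0.7405939698219299, -0.32069164514541626], [0.7494025826454163, -0.3507007360458374], [0.7659421563148499, -0.3512491285800934], [0.7764085531234741, -0.3217408061027527], [0.8315116167068481, -0.2933349907398224], [0.8793659806251526, -0.28906580805778503], [0.8797467947006226, -0.30554044246673584], [0.8382622599601746, -0.34543466567993164], [0.8783769607543945, -0.4930860102176666], [0.8416922092437744, -0.5022632479667664], [0.8814238905906677, -0.5015626549720764], [0.8943657875061035, -0.5662618279457092]]
```

Gear 1 is at (0.532,0.180). The reject tray centre is (0.513,0.362) at about 10.5° and the pass tray centre is (0.525,-0.360). Grasping gear 1 by the hub.

>>> arm_command(
  series=[0,0,0,0.3,0,0.3,0.65,0,0,0,0.57,0,0.6,0.65,0,0,0,0.57,0,1,0.65,0,0,0,0.57,0,1,0.65],
)

```text
t: 20.45
eef_pos: [0.5302, 0.1776, 0.1334]
ee_rot: [3.138, 0.006, -0.004]
force: [0.1, 0.5, 0.1]
width: 0.0585
gripper_force: 0.0
```

>>> arm_command(
  series=[0,0,0,0,0,0.4,0.65,0,0,0,0,0,0.7,0.65,0,0,0,0,0,0.9,0.65,0,0,0,0,0,0.98,0.65,0,0,0,0,0,0.98,0.65],
)

```text
t: 21.08
eef_pos: [0.532, 0.1802, 0.0395]
ee_rot: [-3.141, -0.001, -0.001]
force: [-1.1, -0.2, 0.2]
width: 0.0568
gripper_force: 0.0
```

>>> arm_command(
  series=[0,0,0,0,0,0,0.2,0,0,0,0,0,0,0.2,0,0,0,0,0,0,0.2,0,0,0,0,0,0,0.2,0,0,0,0,0,0,0.2],
  force=25,
)

```text
t: 21.7
eef_pos: [0.5315, 0.1802, 0.0389]
ee_rot: [-3.141, -0.0, -0.001]
force: [-1.1, 0.1, 3.6]
width: 0.0251
gripper_force: 25.0
```

>>> arm_command(
  series=[0,0,0,0,0,-0.3,0.2,0,0,0,0,0,-0.8,0.2,0,0,0,0,-0.5,-0.8,0.2,0,0,0,0,-1,-0.8,0.2,0,0,0,0,-1,-0.8,0.2],
)

```text
t: 22.32
eef_pos: [0.5313, 0.283, 0.1182]
ee_rot: [-3.141, -0.0, 0.002]
force: [0.3, -0.5, -2.5]
width: 0.0246
gripper_force: 25.0
```

>>> arm_command(
  series=[0,0,0,0.05,-0.5,0,0.2,0,0,0,0.05,-1,0,0.2,0,0,0,0.05,-1,0,0.2,0,0,0,0.05,-1,0,0.2,0,0,0,0.05,-1,0,0.2],
)

```text
t: 22.95
eef_pos: [0.5364, 0.3788, 0.1183]
ee_rot: [3.141, 0.001, -0.002]
force: [-0.5, -0.9, -0.9]
width: 0.0248
gripper_force: 25.0
```

>>> arm_command(
  series=[0,0,0,0,-0.17,0,0.2,0,0,0,0,-0.17,0.3,0.2,0,0,0,0,-0.17,0.55,0.2,0,0,0,0,-0.17,0.7,0.2,0,0,0,0,-0.17,0.75,0.2,0,0,0,0,-0.17,0.75,0.2],
)

```text
t: 23.7
eef_pos: [0.537, 0.3975, 0.0444]
ee_rot: [-3.141, -0.001, -0.001]
force: [-0.5, 0.4, -1.0]
width: 0.0247
gripper_force: 25.0
```

Run:
```python
from h import *
s=arm.get_state();print(s["t"],s["eef_pos"],s["force"],s["width"])
```

```text
23.7 [0.53697499 0.39752253 0.04444653] [-0.50544869  0.35227334 -1.03068182] 0.024734822361773236
```

>>> arm_command(
  series=[0,0,0,0,0,0.01,0.2,0,0,0,0,0,0.01,0.2,0,0,0,0,0,0.01,0.45,0,0,0,0,0,0.01,0.45,0,0,0,0,0,0.01,0.45],
)

```text
t: 24.32
eef_pos: [0.5366, 0.397, 0.0424]
ee_rot: [3.142, 0.0, -0.001]
force: [0.2, 0.4, 0.0]
width: 0.0392
gripper_force: 0.0
```

>>> arm_command(
  series=[0,0,0,0,0,-0.3,0.45,0,0,0,0,0,-0.7,0.5,0,0,0,-0.1,0.3,-1,0.65,0,0,0,-0.2,0.9,-1,0.65,0,0,0,-0.2,0.9,-1,0.65],
)

```text
t: 24.95
eef_pos: [0.5153, 0.3038, 0.1432]
ee_rot: [-3.142, 0.001, -0.004]
force: [-0.7, 0.6, -0.4]
width: 0.0567
gripper_force: 0.0
```

>>> arm_command(
  series=[0,0,0,-0.2,0.45,-0.4,0.65,0,0,0,-0.4,0.9,-0.8,0.65,0,0,0,-0.4,0.9,-0.8,0.65,0,0,0,-0.4,0.9,-0.8,0.65],
)

```text
t: 25.45
eef_pos: [0.4766, 0.2175, 0.2228]
ee_rot: [-3.141, -0.001, -0.001]
force: [1.0, -0.5, 0.3]
width: 0.0573
gripper_force: 0.0
```

Run:
```python
from h import *
np.set_printoptions(precision=4,suppress=True)
im,m,s,o=gears("wrist",amin=60);print(s["t"],s["eef_pos"],o)
print("tray gears z=.015:",gears("wrist",.015,60)[3])
_,_,_,o=gears("top",.01,60);print(o)
for e in tray(im,m): print(e.tolist())
```

```text
25.45 [0.4766 0.2175 0.2228] [(0.5063, -0.06, 0.0316, 56), (0.534, 0.0634, 0.0251, 64), (0.5376, 0.3977, 0.0258, 73)]
tray gears z=.015: [(0.5074, -0.0562, 0.0309, 59), (0.5343, 0.0655, 0.0245, 67), (0.5386, 0.3954, 0.0255, 61)]
[(0.4983, -0.1797, 0.0215, 28), (0.5081, -0.0585, 0.0199, 31), (0.5339, 0.0618, 0.0191, 27)]
[[0.5937289595603943, 0.30652108788490295], [0.5675002336502075, 0.446396142244339], [0.4316593110561371, 0.4188140630722046], [0.43822264671325684, 0.3741639256477356], [0.4236692786216736, 0.3695266544818878], [0.43690118193626404, 0.33683544397354126], [0.4249957203865051, 0.337876558303833], [0.4236539602279663, 0.31655153632164], [0.44988682866096497, 0.3196128010749817], [0.46009165048599243, 0.2807692587375641]]
```

>>> arm_command(
  series=[0,0,0,0.25,0.45,0.2,0.65,0,0,0,0.5,0.9,0.5,0.65,0,0,0,0.5,0.9,0.5,0.65],
)

```text
t: 25.98
eef_pos: [0.5257, 0.1244, 0.1686]
ee_rot: [3.138, 0.006, -0.004]
force: [0.3, -0.2, -0.1]
width: 0.0571
gripper_force: 0.0
```

>>> arm_command(
  series=[0,0,0,0.06,0.4,0.2,0.65,0,0,0,0.06,0.65,0.4,0.65,0,0,0,0.06,0.65,0.4,0.65,0,0,0,0.06,0.65,0.4,0.65],
)

```text
t: 26.48
eef_pos: [0.5327, 0.0629, 0.1326]
ee_rot: [3.141, -0.0, -0.0]
force: [0.9, -0.2, -0.8]
width: 0.0573
gripper_force: 0.0
```

Run:
```python
from h import *
im,m,s,o=gears("wrist",amin=60);print(s["t"],s["eef_pos"],o)
```

```text
26.475 [0.53270588 0.06294681 0.13259118] [(0.5251, -0.056, 0.0198, 30), (0.5352, 0.0616, 0.0237, 59), (0.6869, -0.0793, 0.0065, 10)]
```

>>> arm_command(
  series=[0,0,0,0.01,0,0.4,0.65,0,0,0,0.01,0,0.7,0.65,0,0,0,0.01,0,0.88,0.65,0,0,0,0.01,0,0.94,0.65,0,0,0,0.01,0,0.94,0.65],
)

```text
t: 27.15
eef_pos: [0.5336, 0.0628, 0.0389]
ee_rot: [-3.142, -0.0, -0.0]
force: [-0.7, -0.4, -0.5]
width: 0.057
gripper_force: 0.0
```

>>> arm_command(
  series=[0,0,0,0,0,0,0.2,0,0,0,0,0,0,0.2,0,0,0,0,0,0,0.2,0,0,0,0,0,0,0.2,0,0,0,0,0,0,0.2],
)

```text
t: 27.78
eef_pos: [0.5333, 0.0621, 0.0388]
ee_rot: [-3.142, -0.0, -0.001]
force: [-0.8, 0.9, 4.2]
width: 0.0249
gripper_force: 25.0
```

>>> arm_command(
  series=[0,0,0,0,0,-0.3,0.2,0,0,0,0,0,-0.8,0.2,0,0,0,0,-0.5,-0.8,0.2,0,0,0,-0.1,-1,-0.8,0.2,0,0,0,-0.1,-1,-0.8,0.2],
)

```text
t: 28.4
eef_pos: [0.5229, 0.1648, 0.1185]
ee_rot: [-3.141, -0.0, 0.002]
force: [-0.4, -0.8, -1.5]
width: 0.0248
gripper_force: 25.0
```

>>> arm_command(
  series=[0,0,0,-0.1,-0.5,0,0.2,0,0,0,-0.2,-1,0,0.2,0,0,0,-0.2,-1,0,0.2],
)

```text
t: 28.78
eef_pos: [0.503, 0.2644, 0.1182]
ee_rot: [-3.142, -0.0, 0.002]
force: [-0.1, -0.1, -0.8]
width: 0.025
gripper_force: 25.0
```

>>> arm_command(
  series=[0,0,0,-0.1,-0.5,0,0.2,0,0,0,-0.25,-1,0,0.2,0,0,0,-0.25,-1,0,0.2,0,0,0,-0.25,-1,0,0.2,0,0,0,-0.25,-1,0,0.2],
)

```text
t: 29.4
eef_pos: [0.4788, 0.3607, 0.1184]
ee_rot: [3.141, 0.0, -0.002]
force: [-0.2, 0.2, -1.8]
width: 0.0248
gripper_force: 25.0
```

Run:
```python
from h import *
s=arm.get_state();print(s["t"],s["eef_pos"],s["ee_rot"],s["force"],s["width"])
```

```text
29.4 [0.47878037 0.36066225 0.11839432] [ 3.14099784e+00  4.61501216e-04 -2.49184028e-03] [-0.19251468  0.21705006 -1.79896429] 0.024805549665673773
```

>>> arm_command(
  series=[0,0,0,-0.01,-0.25,0,0.2,0,0,0,-0.01,-0.25,0.3,0.2,0,0,0,-0.01,-0.25,0.55,0.2,0,0,0,-0.01,-0.25,0.7,0.2,0,0,0,-0.01,-0.25,0.755,0.2,0,0,0,-0.01,-0.25,0.755,0.2,0,0,0,-0.01,-0.25,0.755,0.2],
)

```text
t: 30.28
eef_pos: [0.4781, 0.3877, 0.0438]
ee_rot: [-3.14, -0.001, -0.001]
force: [-0.3, 0.4, -0.7]
width: 0.0248
gripper_force: 25.0
```

>>> arm_command(
  series=[0,0,0,0,0,0,0.2,0,0,0,0,0,0,0.45,0,0,0,0,0,0,0.45,0,0,0,0,0,0,0.45],
)

```text
t: 30.78
eef_pos: [0.4775, 0.3871, 0.043]
ee_rot: [3.141, 0.0, -0.001]
force: [-0.6, 0.4, 0.6]
width: 0.0391
gripper_force: 0.0
```

>>> arm_command(
  series=[0,0,0,0,0,-0.3,0.45,0,0,0,0,0,-0.7,0.5,0,0,0,0,0.3,-1,0.65,0,0,0,0,0.9,-1,0.65,0,0,0,0,0.9,-1,0.65],
)

```text
t: 31.4
eef_pos: [0.4767, 0.2939, 0.1436]
ee_rot: [-3.141, 0.001, -0.004]
force: [-0.6, -0.9, 0.9]
width: 0.0567
gripper_force: 0.0
```

>>> arm_command(
  series=[0,0,0,0,0.45,-0.4,0.65,0,0,0,0,0.9,-0.8,0.65,0,0,0,0,0.9,-0.8,0.65,0,0,0,0,0.9,-0.8,0.65],
)

```text
t: 31.9
eef_pos: [0.4773, 0.2073, 0.2229]
ee_rot: [-3.141, -0.0, -0.002]
force: [-0.3, 0.4, -0.3]
width: 0.0566
gripper_force: 0.0
```

Run:
```python
from h import *
im,m,s,o=gears("wrist",amin=60);print(s["t"],s["eef_pos"],o)
print("z=.015:",gears("wrist",.015,60)[3])
_,_,_,o=gears("top",.01,60);print(o)
```

```text
31.9 [0.47729525 0.2073158  0.22292024] [(0.4781, 0.3875, 0.0256, 70), (0.5087, -0.0603, 0.031, 71), (0.5386, 0.398, 0.026, 58)]
z=.015: [(0.4792, 0.3851, 0.0252, 63), (0.5084, -0.0564, 0.0307, 72), (0.539, 0.3951, 0.0256, 75)]
[(0.4982, -0.1805, 0.0204, 30), (0.5085, -0.0592, 0.0194, 26)]
```

>>> arm_command(
  series=[0,0,0,0.1,0.45,0.1,0.65,0,0,0,0.1,0.88,0.1,0.65,0,0,0,0.1,0.88,0.1,0.65],
)

```text
t: 32.42
eef_pos: [0.4867, 0.1175, 0.2119]
ee_rot: [3.14, 0.002, -0.003]
force: [-0.3, -0.4, 0.5]
width: 0.0567
gripper_force: 0.0
```

>>> arm_command(
  series=[0,0,0,0.1,0.45,0.2,0.65,0,0,0,0.1,0.88,0.4,0.65,0,0,0,0.1,0.88,0.4,0.65],
)

```text
t: 32.8
eef_pos: [0.4959, 0.0296, 0.1707]
ee_rot: [3.14, 0.004, -0.003]
force: [-0.9, 0.3, -0.5]
width: 0.0572
gripper_force: 0.0
```

>>> arm_command(
  series=[0,0,0,0.1,0.5,0.2,0.65,0,0,0,0.1,0.9,0.4,0.65,0,0,0,0.1,0.9,0.4,0.65,0,0,0,0.1,0.9,0.4,0.65],
)

```text
t: 33.3
eef_pos: [0.5077, -0.058, 0.133]
ee_rot: [3.141, 0.0, -0.001]
force: [-0.8, 0.1, -0.1]
width: 0.0572
gripper_force: 0.0
```

Run:
```python
from h import *
im,m,s,o=gears("wrist",amin=60);print(s["t"],s["eef_pos"],o)
```

```text
33.3 [ 0.5077339  -0.05802844  0.13304133] [(0.5035, -0.1787, 0.0245, 45), (0.5102, -0.0587, 0.0237, 56)]
```

>>> arm_command(
  series=[0,0,0,0.01,0,0.4,0.65,0,0,0,0.01,0,0.7,0.65,0,0,0,0.01,0,0.88,0.65,0,0,0,0.01,0,0.94,0.65,0,0,0,0.01,0,0.94,0.65],
)

```text
t: 33.98
eef_pos: [0.5086, -0.0581, 0.0394]
ee_rot: [3.142, -0.0, 0.0]
force: [-0.2, -0.4, 0.8]
width: 0.0573
gripper_force: 0.0
```

>>> arm_command(
  series=[0,0,0,0,0,0,0.2,0,0,0,0,0,0,0.2,0,0,0,0,0,0,0.2,0,0,0,0,0,0,0.2,0,0,0,0,0,0,0.2],
)

```text
t: 34.6
eef_pos: [0.5082, -0.0589, 0.0393]
ee_rot: [-3.142, -0.0, -0.001]
force: [-1.1, 0.5, 4.2]
width: 0.0253
gripper_force: 25.0
```

>>> arm_command(
  series=[0,0,0,0,0,-0.3,0.2,0,0,0,0,0,-0.8,0.2,0,0,0,0.03,0.5,-0.8,0.2,0,0,0,0.06,1,-0.8,0.2,0,0,0,0.06,1,-0.8,0.2],
)

```text
t: 35.22
eef_pos: [0.5132, -0.1615, 0.1184]
ee_rot: [-3.142, 0.001, -0.005]
force: [-1.3, 0.1, -2.6]
width: 0.0248
gripper_force: 25.0
```

>>> arm_command(
  series=[0,0,0,0.03,0.5,0,0.2,0,0,0,0.05,1,0,0.2,0,0,0,0.05,1,0,0.2],
)

```text
t: 35.6
eef_pos: [0.5182, -0.261, 0.1181]
ee_rot: [-3.141, 0.001, -0.005]
force: [0.3, -0.0, -2.6]
width: 0.0251
gripper_force: 25.0
```

>>> arm_command(
  series=[0,0,0,0.03,0.5,0,0.2,0,0,0,0.05,1,0,0.2,0,0,0,0.05,1,0,0.2,0,0,0,0.05,1,0,0.2],
)

```text
t: 36.1
eef_pos: [0.5232, -0.358, 0.1183]
ee_rot: [-3.141, 0.001, -0.002]
force: [0.2, 0.2, -2.0]
width: 0.0253
gripper_force: 25.0
```

Run:
```python
from h import *
s=arm.get_state();print(s["t"],s["eef_pos"],s["ee_rot"],s["force"],s["width"])
im,m=cam("wrist")
for e in tray(im,m): print(e.tolist())
```

```text
36.1 [ 0.52324983 -0.35796695  0.11826802] [-3.14066387e+00  1.37262506e-03 -1.54141989e-03] [ 0.23819918  0.15915202 -2.01412088] 0.02534165375917929
[[0.5951194167137146, -0.2922970652580261], [0.5079710483551025, -0.2909108102321625], [0.5079547166824341, -0.3295188844203949], [0.5306612253189087, -0.3533399999141693], [0.5270901918411255, -0.3739550709724426], [0.5079291462898254, -0.3900575041770935], [0.5079120397567749, -0.4304126501083374], [0.5927352905273438, -0.43206074833869934]]
```

>>> arm_command(
  series=[0,0,0,0,0,0.3,0.2,0,0,0,0,0,0.55,0.2,0,0,0,0,0,0.7,0.2,0,0,0,0,0,0.75,0.2,0,0,0,0,0,0.75,0.2,0,0,0,0,0,0.75,0.2],
)

```text
t: 36.9
eef_pos: [0.5244, -0.3589, 0.0448]
ee_rot: [3.141, -0.001, -0.001]
force: [-0.1, -0.4, -2.6]
width: 0.0253
gripper_force: 25.0
```

>>> arm_command(
  series=[0,0,0,0,0,0,0.2,0,0,0,0,0,0,0.45,0,0,0,0,0,0,0.45,0,0,0,0,0,0,0.45],
)

```text
t: 37.4
eef_pos: [0.5239, -0.359, 0.0443]
ee_rot: [3.141, -0.0, -0.001]
force: [0.8, -0.3, -1.0]
width: 0.0393
gripper_force: 0.0
```

>>> arm_command(
  series=[0,0,0,0,0,-0.3,0.45,0,0,0,0,0,-0.7,0.5,0,0,0,-0.1,-0.3,-0.9,0.65,0,0,0,-0.3,-0.9,-0.9,0.65,0,0,0,-0.3,-0.9,-0.9,0.65],
)

```text
t: 38.02
eef_pos: [0.4925, -0.2662, 0.1348]
ee_rot: [-3.141, -0.0, 0.001]
force: [0.3, -0.3, -0.6]
width: 0.0565
gripper_force: 0.0
```

>>> arm_command(
  series=[0,0,0,0,-0.45,0,0.65,0,0,0,0,-0.9,0,0.65,0,0,0,0,-0.9,0,0.65,0,0,0,0,-0.9,0,0.65],
)

```text
t: 38.52
eef_pos: [0.4943, -0.179, 0.1342]
ee_rot: [3.141, -0.0, -0.0]
force: [0.8, -0.7, -0.1]
width: 0.0567
gripper_force: 0.0
```

Run:
```python
from h import *
im,m,s,o=gears("wrist",amin=60);print(s["t"],s["eef_pos"],o)
print("z=.015:",gears("wrist",.015,60)[3])
_,_,_,o=gears("top",.01,60);print(o)
```

```text
38.525 [ 0.49434344 -0.17904776  0.13421772] [(0.5054, -0.1364, 0.0243, 62), (0.5228, -0.3645, 0.0313, 103)]
z=.015: [(0.5069, -0.1372, 0.0237, 68), (0.5244, -0.361, 0.0308, 87)]
[(0.4788, 0.3856, 0.021, 31), (0.5374, 0.396, 0.0207, 25)]
```

Gear 4 has been knocked aside to about (0.504,-0.136). Correcting for it.

>>> arm_command(
  series=[0,0,0,0.1,-0.42,0,0.65,0,0,0,0.1,-0.42,0,0.65,0,0,0,0.1,-0.42,0,0.65,0,0,0,0.1,-0.42,0,0.65],
)

```text
t: 39.17
eef_pos: [0.5037, -0.1377, 0.1339]
ee_rot: [3.142, 0.0, -0.002]
force: [-0.6, -0.6, -0.3]
width: 0.0573
gripper_force: 0.0
```

Run:
```python
from h import *
im,m,s,o=gears("wrist",amin=60);print(s["t"],s["eef_pos"],o)
```

```text
39.175 [ 0.50372181 -0.13766145  0.13393083] [(0.506, -0.136, 0.0237, 58), (0.5237, -0.3594, 0.027, 54)]
```

>>> arm_command(
  series=[0,0,0,0.005,-0.01,0.4,0.65,0,0,0,0.005,-0.01,0.7,0.65,0,0,0,0.005,-0.01,0.88,0.65,0,0,0,0.005,-0.01,0.95,0.65,0,0,0,0.005,-0.01,0.95,0.65],
)

```text
t: 39.85
eef_pos: [0.5044, -0.1362, 0.039]
ee_rot: [3.141, 0.001, -0.001]
force: [0.3, -0.1, 1.2]
width: 0.057
gripper_force: 0.0
```

>>> arm_command(
  series=[0,0,0,0,0,0,0.2,0,0,0,0,0,0,0.2,0,0,0,0,0,0,0.2,0,0,0,0,0,0,0.2,0,0,0,0,0,0,0.2],
)

```text
t: 40.48
eef_pos: [0.5047, -0.1359, 0.0394]
ee_rot: [3.142, -0.0, -0.001]
force: [-0.9, 0.4, 3.7]
width: 0.0248
gripper_force: 25.0
```

>>> arm_command(
  series=[0,0,0,0,0,-0.3,0.2,0,0,0,0,0,-0.8,0.2,0,0,0,0.03,-0.47,-0.8,0.2,0,0,0,0.03,-0.94,-0.8,0.2,0,0,0,0.03,-0.94,-0.8,0.2],
)

```text
t: 41.1
eef_pos: [0.5076, -0.0396, 0.1192]
ee_rot: [-3.141, -0.0, 0.002]
force: [0.0, 0.0, -1.6]
width: 0.0248
gripper_force: 25.0
```

>>> arm_command(
  series=[0,0,0,0.03,-0.47,0,0.2,0,0,0,0.03,-0.94,0,0.2,0,0,0,0.03,-0.94,0,0.2],
)

```text
t: 41.48
eef_pos: [0.5108, 0.054, 0.1189]
ee_rot: [-3.142, 0.0, 0.002]
force: [0.0, -1.0, -1.3]
width: 0.0248
gripper_force: 25.0
```

>>> arm_command(
  series=[0,0,0,0.03,-0.47,0,0.2,0,0,0,0.03,-0.94,0,0.2,0,0,0,0.03,-0.94,0,0.2],
)

```text
t: 41.85
eef_pos: [0.5141, 0.1475, 0.1188]
ee_rot: [3.141, 0.0, 0.001]
force: [-0.0, -0.6, -1.3]
width: 0.0251
gripper_force: 25.0
```

>>> arm_command(
  series=[0,0,0,0.03,-0.47,0,0.2,0,0,0,0.03,-0.94,0,0.2,0,0,0,0.03,-0.94,0,0.2],
)

```text
t: 42.22
eef_pos: [0.5173, 0.2412, 0.1186]
ee_rot: [3.141, 0.0, 0.001]
force: [-0.9, -0.1, -1.6]
width: 0.025
gripper_force: 25.0
```

>>> arm_command(
  series=[0,0,0,0.03,-0.47,0,0.2,0,0,0,0.03,-0.94,0,0.2,0,0,0,0.03,-0.94,0,0.2,0,0,0,0.03,-0.94,0,0.2],
)

```text
t: 42.72
eef_pos: [0.5198, 0.3323, 0.1184]
ee_rot: [3.14, 0.001, -0.002]
force: [0.5, 0.9, -1.3]
width: 0.025
gripper_force: 25.0
```

Run:
```python
from h import *
im,m,s,o=gears("wrist",.015,60);print(s["t"],s["eef_pos"],s["width"],s["force"],o)
```

```text
42.725 [0.51980992 0.33231378 0.11842362] 0.025010654542943954 [ 0.51693614  0.89898708 -1.30334965] [(0.5193, 0.3315, 0.0175, 31), (0.5389, 0.3963, 0.0246, 75)]
```

>>> arm_command(
  series=[0,0,0,0,0,0.3,0.2,0,0,0,0,0,0.55,0.2,0,0,0,0,0,0.7,0.2,0,0,0,0,0,0.755,0.2,0,0,0,0,0,0.755,0.2,0,0,0,0,0,0.755,0.2],
)

```text
t: 43.52
eef_pos: [0.5205, 0.3341, 0.0443]
ee_rot: [-3.141, -0.001, -0.001]
force: [0.3, -0.6, -0.4]
width: 0.0254
gripper_force: 25.0
```

>>> arm_command(
  series=[0,0,0,0,0,0,0.2,0,0,0,0,0,0,0.45,0,0,0,0,0,0,0.45,0,0,0,0,0,0,0.45],
)

```text
t: 44.02
eef_pos: [0.5199, 0.3342, 0.0435]
ee_rot: [3.142, 0.0, -0.001]
force: [-0.5, -0.4, -0.3]
width: 0.0392
gripper_force: 0.0
```

>>> arm_command(
  series=[0,0,0,0,0,-0.3,0.45,0,0,0,0,0,-0.7,0.5,0,0,0,-0.2,0.3,-1,0.65,0,0,0,-0.3,0.9,-1,0.65,0,0,0,-0.3,0.9,-1,0.65],
)

```text
t: 44.65
eef_pos: [0.4885, 0.2411, 0.1442]
ee_rot: [-3.141, 0.001, -0.003]
force: [0.4, -0.1, -0.1]
width: 0.0567
gripper_force: 0.0
```

>>> arm_command(
  series=[0,0,0,-0.1,0.45,-0.4,0.65,0,0,0,-0.2,0.9,-0.8,0.65,0,0,0,-0.2,0.9,-0.8,0.65,0,0,0,-0.2,0.9,-0.8,0.65],
)

```text
t: 45.15
eef_pos: [0.4699, 0.1544, 0.2235]
ee_rot: [-3.141, -0.0, -0.002]
force: [-0.8, 0.3, -0.8]
width: 0.057
gripper_force: 0.0
```

Run:
```python
from h import *
im,m,s,o=gears("wrist",.015,60);print(s["t"],s["eef_pos"],o)
_,_,_,o=gears("top",.015,40);print(o)
_,_,_,o=gears("side",.015,40);print(o)
a=cv2.imread("pics/side0.png");b=arm.grab_frame("side")
d=cv2.absdiff(a,b)[175:240,260:345].max(2);print("gauge diff vs start px>40:",(d>40).sum())
```

```text
45.15 [0.46987966 0.15443173 0.22351162] [(0.4786, 0.3849, 0.0267, 66), (0.5203, 0.3314, 0.0252, 63), (0.5377, 0.3949, 0.0268, 66)]
[(0.5235, -0.3601, 0.0204, 29)]
[(0.5201, -0.3586, 0.0232, 30), (0.5175, 0.3282, 0.0239, 22), (0.4786, 0.3866, 0.0262, 21)]
gauge diff vs start px>40: 21
```

All four gears are in their trays and the gauge looks the same as at the start. Handing in.

```bash
python3 -c "
from station import arm
print(arm.job_done())"
```

```text
the job is handed in; nothing more can be done
None
```

I gauged all four gears left to right and handed the job in at about 45 s: worn gears 1, 2 and 4 are in the cross-tag tray, good gear 3 (third from the left) is in the round-tag tray, and the gauge went back in its slot before sorting; no verdict was returned.

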